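# Close the glass jars on the treatment-room counter

### The job

Close the four glass jars on the treatment-room counter: take the four steel lids with black knobs one after another and set each gently on the jar of its own size, so that it sits level with its plug fully in the mouth, then let go. Do not drop or ram the lids onto the glass, leave the jars standing where they are, and do not knock over the brown bottle. The white plastic lid belongs to a jar that is away for washing: leave it where it lies.

Things in the scene. Friction and masses are not known exactly. Their poses are not given: they have to be found in the camera images.
- jar_56: Open-topped clear glass jar, upright and straight-sided, 56 mm outside diameter, 95 mm high, glass wall 3 mm (mouth 50 mm), loose on the counter; it holds cotton-tipped sticks up to about 25 mm below the rim. Origin: centre of its underside, on the counter; z points up; the mouth's rim lies 95 mm above the origin. About 0.32 kg.
- jar_74: Open-topped clear glass jar, upright and straight-sided, 74 mm outside diameter, 108 mm high, glass wall 3 mm (mouth 68 mm), loose on the counter; it holds orange lancets up to about 25 mm below the rim. Origin: centre of its underside, on the counter; z points up; the mouth's rim lies 108 mm above the origin. About 0.38 kg.
- jar_92: Open-topped clear glass jar, upright and straight-sided, 92 mm outside diameter, 121 mm high, glass wall 3 mm (mouth 86 mm), loose on the counter; it holds white cotton balls up to about 25 mm below the rim. Origin: centre of its underside, on the counter; z points up; the mouth's rim lies 121 mm above the origin. About 0.44 kg.
- jar_110: Open-topped clear glass jar, upright and straight-sided, 110 mm outside diameter, 134 mm high, glass wall 3 mm (mouth 104 mm), loose on the counter; it holds flat square gauze packs, blue and white up to about 25 mm below the rim. Origin: centre of its underside, on the counter; z points up; the mouth's rim lies 134 mm above the origin. About 0.49 kg.
- lid_56: Steel lid of the 56 mm jar, black knob up, 45 g. Origin: centre of underside, z up. Tapered plug 28 mm wide at z = 0, 35 at z = 9 mm, where the 66 mm brim begins (rests on the rim; steel top z = 12 to 16 mm); round knob on the axis: 14 mm neck, 20 mm head z = 23 to 40, top 42 mm. Seated, its origin is 9 mm below the rim.
- lid_74: Steel lid of the 74 mm jar, black knob up, 74 g. Origin: centre of underside, z up. Tapered plug 46 mm wide at z = 0, 53 at z = 9 mm, where the 84 mm brim begins (rests on the rim; steel top z = 12 to 16 mm); round knob on the axis: 14 mm neck, 20 mm head z = 23 to 40, top 42 mm. Seated, its origin is 9 mm below the rim.
- lid_92: Steel lid of the 92 mm jar, black knob up, 103 g. Origin: centre of underside, z up. Tapered plug 64 mm wide at z = 0, 71 at z = 9 mm, where the 102 mm brim begins (rests on the rim; steel top z = 12 to 16 mm); round knob on the axis: 14 mm neck, 20 mm head z = 23 to 40, top 42 mm. Seated, its origin is 9 mm below the rim.
- lid_110: Steel lid of the 110 mm jar, black knob up, 131 g. Origin: centre of underside, z up. Tapered plug 82 mm wide at z = 0, 89 at z = 9 mm, where the 120 mm brim begins (rests on the rim; steel top z = 12 to 16 mm); round knob on the axis: 14 mm neck, 20 mm head z = 23 to 40, top 42 mm. Seated, its origin is 9 mm below the rim.
- white_lid: All-white plastic lid with a white knob, the lid of another jar that is away for washing; shaped like the 92 mm steel lid (brim 102 mm in diameter, 42 mm high over the knob). Lies knob up on the counter and is to stay where it is. Origin: centre of its underside; z points up.
- brown_bottle: Small loose brown glass bottle with a black cap and a pale label, 38 mm in diameter, 85 mm high, standing among the jars and lids; not to be knocked over. Origin: centre of its underside; z points up.

How it is judged (in metres and radians):
At the end, for the whole second after the job is handed in: Each steel lid at rest on its own jar: centres within 10 mm, underside 9 mm below the rim (+3, -4 mm), level within 0.07 rad. Each jar upright (0.05 rad), within 30 mm of where it stood; white lid within 20 mm of where it lay; brown bottle upright (0.2 rad) (horizontal distance between lid_56 and jar_56 below 0.01 m and z of lid_56 in the frame of jar_56 between 0.082 and 0.089 m and angle between each of lid_56, lid_74, lid_92, lid_110's own z axis and vertical below 0.07 rad and linear speed of each of lid_56, jar_56, lid_74, jar_74, lid_92, jar_92, lid_110, jar_110 below 0.02 m/s and distance of each of jar_56, jar_74, jar_92, jar_110 from where it was at the start of the episode below 0.03 m and angle between each of jar_56, jar_74, jar_92, jar_110's own z axis and vertical below 0.05 rad and horizontal distance between lid_74 and jar_74 below 0.01 m and z of lid_74 in the frame of jar_74 between 0.095 and 0.102 m and horizontal distance between lid_92 and jar_92 below 0.01 m and z of lid_92 in the frame of jar_92 between 0.108 and 0.115 m and horizontal distance between lid_110 and jar_110 below 0.01 m and z of lid_110 in the frame of jar_110 between 0.121 and 0.128 m and distance of white_lid from where it was at the start of the episode below 0.02 m and angle between brown_bottle's own z axis and vertical below 0.2 rad); the robot touches nothing.
It fails at once if a jar is tipped (more than 0.35 rad) or lifted off the counter (more than 30 mm) (angle between any of jar_56, jar_74, jar_92, jar_110's own z axis and vertical above 0.35 rad or height (world z) of any of jar_56, jar_74, jar_92, jar_110 above 0.03 m).
It fails at once if the brown bottle is knocked over (tilted more than 0.6 rad) (angle between brown_bottle's own z axis and vertical above 0.6 rad).
It fails at once if the white lid is picked up (raised more than 15 mm) (height (world z) of white_lid above 0.015 m).
It fails at once if a steel lid is let fall (faster than 0.6 m/s, about 20 mm of fall, with the fingers off it) ((linear speed of lid_56 above 0.6 m/s and contact force between lid_56 and the fingers below 0.05 N) or (linear speed of lid_74 above 0.6 m/s and contact force between lid_74 and the fingers below 0.05 N) or (linear speed of lid_92 above 0.6 m/s and contact force between lid_92 and the fingers below 0.05 N) or (linear speed of lid_110 above 0.6 m/s and contact force between lid_110 and the fingers below 0.05 N)).
It fails at once if a lid is rammed onto a glass jar (contact of lid and jar above 60 N) (contact force between any of lid_56, lid_74, lid_92, lid_110 and jar_56 above 60 N or contact force between any of lid_56, lid_74, lid_92, lid_110 and jar_74 above 60 N or contact force between any of lid_56, lid_74, lid_92, lid_110 and jar_92 above 60 N or contact force between any of lid_56, lid_74, lid_92, lid_110 and jar_110 above 60 N).
It also fails if it takes over 112 s, if anything falls off the work surface, if the arm or the gripper's body presses on something with over 40 N, if the wrist force passes 120 N, or if a joint passes its speed limit or range.

### The arm

A 6-joint arm with a two-finger parallel gripper is mounted at the origin on the work surface. World frame = base frame: x ahead of the robot, y to its left, z up, the work surface at z = 0. Lengths are in m, angles in degrees, forces in N, time in s.
With the tool pointing down it reaches from about 0.35 to 0.875 m from the base axis. Payload 4.2 kg.
Tool frame: the origin (TCP) lies on the centre line of the jaws, within the pads' length; the fingertips stand tip_reach ahead of it and the grasp point (between the pads) is the TCP (tip_reach is the distance from the TCP to the fingertips, in m); z points along the fingers, y is the line along which they close (so a half turn about z gives the same grasp; the last joint's range is limited). The gripper opens to 87 mm and grips with 3 to 60 N. Pads are 19 mm wide; open, the fingers measure 117 mm over their backs; the gripper's body (75 mm by 190 mm) begins 51 mm behind the grasp point.
Start: joints at [87.009, 22.042, 0.453, 0, -68.411, -14.817], TCP at [0.191, 0.595, 0.242] pointing down, gripper open.
Joint ranges: [-179.83, 179.83], [-69.29, 118.12], [-61.27, 80.66], [-181.25, 117.63], [-171.15, -9.14], [-177.46, 177.46]. Speed limits (degrees/s): [159.86, 159.86, 180, 180, 180, 180].

### API

Orientations are given as a 3x3 rotation matrix whose columns are the frame's x, y, z axes.
In Python, from station import sense, capture, finish_job, tip_reach gives the robot as it stands.
- The arm moves only by the tool arm_command, never from a script. Its argument "deltas" is a list of rows, each a list of 7 numbers: the turn, a rotation vector about the tool's x, y, z in rad, then the shift along the tool's x, y, z in cm, then the closure, from -1 (fully open) to 1 (shut), so that 0 is half open. In form: [[rx, ry, rz, dx, dy, dz, hand], ...]. A call has 1 to 8 rows; each row is the pose to reach, as a shift and turn from the pose commanded when the call began, along the tool's axes at that moment; what a row does not reach only later rows make up. A row lasts 1/12 s, in which the tool goes at most 41.7 mm and 7.16 degrees, less where a joint would pass 70% of its speed; a pose out of reach is approached as far as the arm can. A call with a gripper value outside its range is refused whole. The fingers move at their own pace and stop on an object; the grip force is fixed at half the most. Time passes only in rows, so rows that repeat a pose let the fingers close. It gives the time, the measured TCP pose, the force, the opening and the grip force at its end, in the units of the state.
- sense(): the state, without advancing time (a new reading comes with each control period).
- capture(name): name is "side" or "top"; returns a dict with "pixels" (480x640x3 uint8, blue, green, red), "fovy" (degrees; the focal length in pixels is half the picture's height over the tangent of half this angle, whatever the lens; pixels are square), "cx", "cy" (the principal point, pixels), "rvec" (rotation vector, rad) and "tvec" (3), from world to camera coordinates, as OpenCV has them. Camera axes: x right, y down, z forward; pixel columns grow to the right and rows downward; lengths in m; the calibration is good to about 2 mm. A picture is of the moment at which its call begins. There is no depth.
- finish_job(): hands the job in; it is judged then, once.
The state is a dict: "time_s": time; "joints": joint angles; "joint_velocities": joint speeds; "effort": joint torques, N m; "tcp_pos": TCP position; "ee_rot": TCP orientation; "wrist_force": force on the tool from outside, world axes, zero at the start; "moment": the same for the moment, N m; "gripper_width": opening from 0.0 (shut) to 1.0 (fully open); "gripper_force": force on a finger pad.
Only numpy, scipy, OpenCV 4.12 (cv2) and the standard library are available. Lean on these libraries where they do the work, as an engineer would, in place of code of your own. Each camera call takes 0.05 s, during which the arm holds its last target. There are 200 camera calls.

## Working session

There is one attempt and no reset: what is moved stays moved. The work goes in short steps, Python scripts to look and compute and a tool call to move; the robot and the scene stay as the last step left them, time stands still between calls to the robot, and variables do not carry over. Pictures are saved under pics/ and viewed, at most 14 in all, crops included, and the job is handed in when it is done.

Besides the shell and the picture viewer there is one more tool, called after "Emit:" as name(argument=value, ...), one argument or row to a line, values as JSON. arm_command: Moves the arm, as the interface text tells. Its arguments: {"type":"object","properties":{"deltas":{"type":"array"}},"required":["deltas"]}

```bash
mkdir -p pics; cat > h.py <<'E'
import numpy as np, cv2
from station import sense, capture, finish_job, tip_reach
def cam(name):
    c=capture(name); f=240/np.tan(np.radians(c["fovy"])/2)
    K=np.array([[f,0,c["cx"]],[0,f,c["cy"]],[0,0,1]]); R=cv2.Rodrigues(np.array(c["rvec"],float))[0]
    return np.array(c["pixels"],np.uint8),K,R,np.array(c["tvec"],float).ravel()
def onplane(uv,z,K,R,t):
    uv=np.atleast_2d(uv).astype(float); C=-R.T@t
    d=np.c_[uv,np.ones(len(uv))]@np.linalg.inv(K).T@R
    return C+d*((z-C[2])/d[:,2])[:,None]
def proj(P,K,R,t):
    return cv2.projectPoints(np.atleast_2d(P).astype(float),cv2.Rodrigues(R)[0],t,K,None)[0][:,0]
E
python3 - <<'E'
from h import *
for n in("top","side"):
    im,K,R,t=cam(n); cv2.imwrite(f"pics/{n}0.png",im); print(n,K[0,0],K[:2,2],-R.T@t,R[2])
s=sense(); print(tip_reach,s["tcp_pos"],s["ee_rot"],s["gripper_width"])
E
```

```text
top 457.7520517538732 [316.0980649  238.66362481] [ 0.418822   -0.00591052  1.12787435] [ 0.08879868  0.0238665  -0.99576362]
side 532.8610182427739 [320.7683238  237.59372301] [-0.26746564 -0.75172181  0.75702536] [ 0.58933371  0.5898226  -0.55208249]
0.019 [0.1909738  0.594577   0.24055203] [[ 9.52040980e-01 -3.05970170e-01 -4.78167724e-04]
 [-3.05970513e-01 -9.52039022e-01 -1.93521878e-03]
 [ 1.36884884e-04  1.98871280e-03 -9.99998013e-01]] 0.9982987368272823
```

View pics/top0.png

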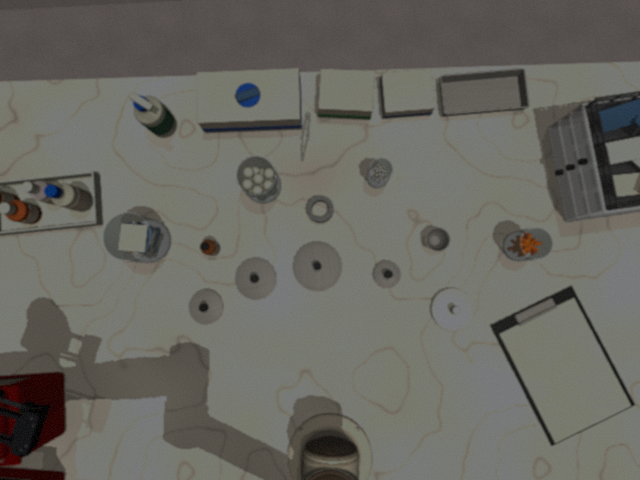

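View pics/side0.png

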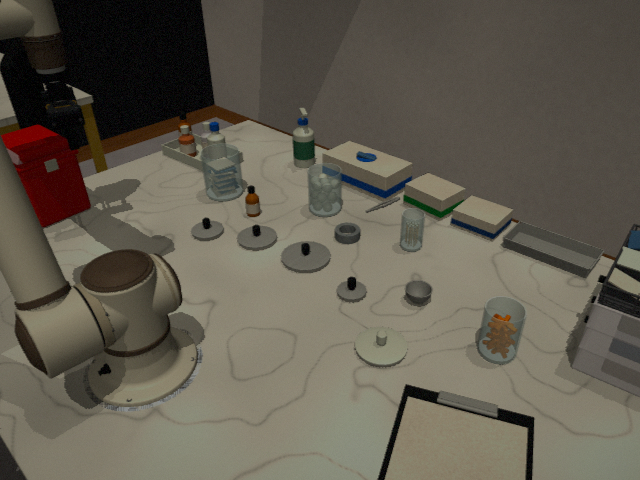

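The top view shows the jars at about (137,238) for 110, (258,180) for 92, (377,173) for 56 and (522,243) for 74. The steel lids are at (205,307), (255,278), (317,265) and (386,273), the white lid at (452,308) and the bottle at (209,246). The side view shows the same layout. Next I'll measure the knobs and enlarge the jars.

```bash
python3 - <<'E'
from h import *
T=cam("top");S=cam("side")
np.savez("cal.npz",Ti=T[0],TK=T[1],TR=T[2],Tt=T[3],Si=S[0],SK=S[1],SR=S[2],St=S[3])
def blobs(im,x0,y0,x1,y1,th):
    g=im.max(2); m=np.zeros_like(g); m[y0:y1,x0:x1]=(g[y0:y1,x0:x1]<th)*255
    n,l,st,c=cv2.connectedComponentsWithStats(m)
    return [(c[i],st[i,4]) for i in range(1,n) if st[i,4]>8]
# lids: knob seeds
for nm,(u,v),(a,b) in [("74",(204,307),(207,224)),("92",(254,278),(257,232)),("110",(317,266),(306,250)),("56",(386,273),(352,285))]:
    bt=blobs(T[0],u-9,v-9,u+9,v+9,45); bs=blobs(S[0],a-11,b-11,a+11,b+11,45)
    print(nm,[(c.round(1),s,onplane(c,.036,*T[1:])[0].round(4)) for c,s in bt],[(c.round(1),s,onplane(c,.031,*S[1:])[0].round(4)) for c,s in bs])
tiles=[]
for im,pts in((T[0],[(137,238),(258,180),(377,173),(522,243)]),(S[0],[(223,172),(325,188),(412,228),(501,328)])):
    row=[]
    for u,v in pts:
        c=im[v-40:v+40,u-40:u+40]; c=cv2.normalize(c,None,0,255,cv2.NORM_MINMAX); row.append(cv2.resize(c,(200,200),interpolation=cv2.INTER_CUBIC))
    tiles.append(np.hstack(row))
cv2.imwrite("pics/jars.png",np.vstack(tiles))
E
```

```text
74 [(array([203.1, 306.8]), np.int32(46), array([0.3597, 0.2927, 0.036 ]))] [(array([206.1, 223.1]), np.int32(67), array([0.3541, 0.2897, 0.031 ]))]
92 [(array([253.8, 278.1]), np.int32(42), array([0.4253, 0.1709, 0.036 ]))] [(array([256.1, 230.3]), np.int32(71), array([0.4203, 0.1677, 0.031 ]))]
110 [(array([316.5, 265.5]), np.int32(32), array([0.452 , 0.0207, 0.036 ]))] [(array([305.3, 248.6]), np.int32(83), array([0.4484, 0.0179, 0.031 ]))]
56 [(array([387.5, 273.8]), np.int32(39), array([ 0.4287, -0.1472,  0.036 ]))] [(array([351.4, 283. ]), np.int32(92), array([ 0.4246, -0.1507,  0.031 ]))]
```

View pics/jars.png

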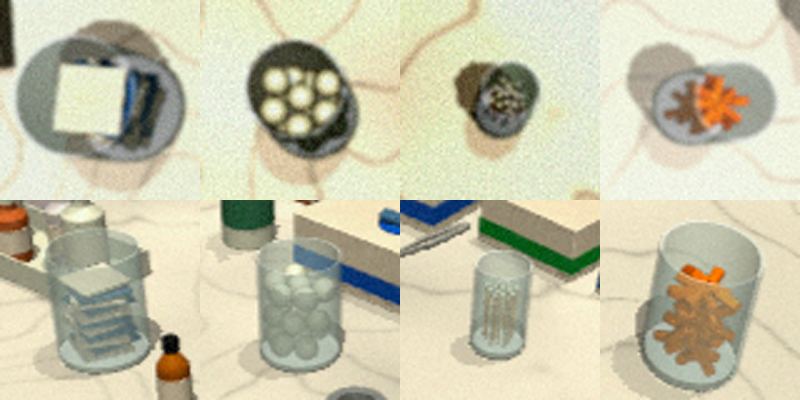

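The glass outlines show up in both views, so I'll enlarge them to pick the rims precisely.

```bash
python3 - <<'E'
from h import *
A={n:np.mean([cam(n)[0].astype(float) for _ in range(4)],0) for n in("top","side")}
np.savez("avg.npz",**A)
for n,pts in(("top",[(137,238),(258,180),(377,173),(522,243)]),("side",[(223,172),(325,188),(412,228),(501,328)])):
    t=[]
    for u,v in pts:
        c=A[n][v-30:v+30,u-40:u+40]; c=np.clip((c-np.percentile(c,1))/(np.percentile(c,99)-np.percentile(c,1))*255,0,255).astype(np.uint8)
        c=cv2.resize(c,(400,300),interpolation=cv2.INTER_CUBIC)
        for k in range(0,400,50): cv2.line(c,(k,0),(k,5),(0,0,255),1); cv2.line(c,(0,k),(5,k),(0,0,255),1)
        t.append(c)
    cv2.imwrite(f"pics/z{n}.png",np.vstack([np.hstack(t[:2]),np.hstack(t[2:])]))
E
```

```text
(no output)
```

View pics/ztop.png

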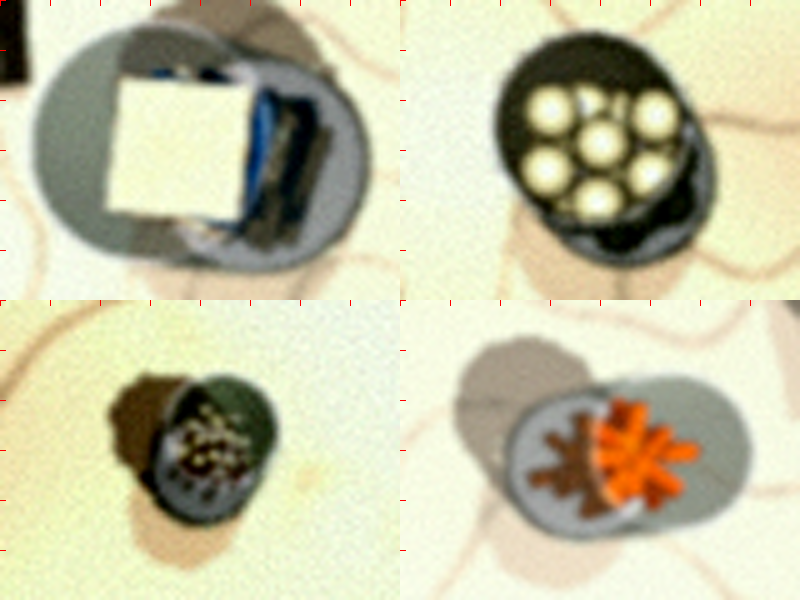

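View pics/zside.png

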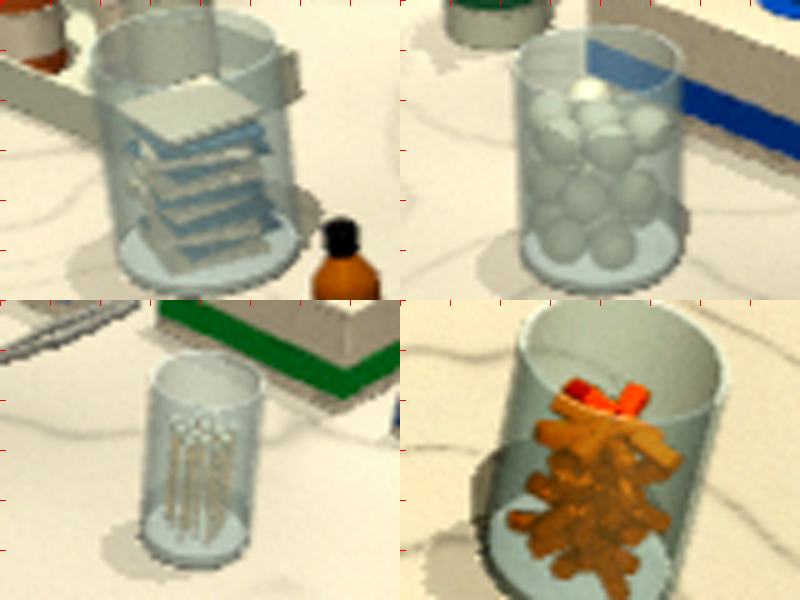

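In both views the rims and bases are clear: top tiles have the rims on the outward side, and side tiles have the rim ellipses on top. I picked edge points on these and will fit circles of known radius, cast onto the rim and base planes.

```bash
cat > fit.py <<'E'
from h import *
from scipy.optimize import least_squares
d=np.load("cal.npz"); cal={"top":[d["TK"],d["TR"],d["Tt"]],"side":[d["SK"],d["SR"],d["St"]]}
seed={"top":dict(j110=(137,238),j92=(258,180),j56=(377,173),j74=(522,243)),"side":dict(j110=(223,172),j92=(325,188),j56=(412,228),j74=(501,328))}
P={"j110":dict(r=.055,h=.134,top=[(33,150),(150,22),(60,75),(60,228),(100,35)],tb=[(368,160),(260,271),(350,100),(345,235)],side=[(92,55),(281,40),(183,10)],sb=[(200,293),(300,235),(120,262)]),
"j92":dict(r=.046,h=.121,top=[(97,110),(190,32),(120,60)],tb=[(316,175),(228,267),(295,240)],side=[(115,62),(283,65),(198,28)],sb=[(200,295),(283,240),(122,250)]),
"j56":dict(r=.028,h=.095,top=[(277,130),(222,75),(262,93),(268,163)],tb=[(200,225),(152,190),(238,205)],side=[(150,80),(265,82),(208,50)],sb=[(195,270),(140,230),(247,240)]),
"j74":dict(r=.037,h=.108,top=[(351,150),(290,75),(335,105),(335,200)],tb=[(105,160),(165,240),(120,205),(120,115)],side=[(121,60),(325,75),(226,121)],sb=[(88,240)])}
for k,p in P.items():
    for key,vw,z in(("top","top",p["h"]),("tb","top",0),("side","side",p["h"]),("sb","side",0)):
        q=np.array(p[key],float); 
        if len(q)<3: continue
        uv=(q+.5)/5-.5+np.array(seed[vw][k])-[40,30]
        X=onplane(uv,z,*cal[vw])[:,:2]
        s=least_squares(lambda c:np.hypot(*(X-c).T)-p["r"],X.mean(0)*.9 if 0 else X.mean(0))
        print(k,key,s.x.round(4),"res mm",(s.fun*1e3).round(1))
E
python3 fit.py
```

```text
j110 top [0.5218 0.4329] res mm [ 0.  -0.1 -0.9  0.4  0.9]
j110 tb [0.5252 0.4394] res mm [-0.7 -1.3 -0.5  1.5]
j110 side [0.5199 0.4318] res mm [-2.1 -2.1  0.1]
j110 sb [0.5254 0.4431] res mm [ 0.1 -1.3 -1.3]
j92 top [0.6534 0.149 ] res mm [-0.8 -0.6  1.2]
j92 tb [0.6572 0.1519] res mm [-0.8 -0.8  1.1]
j92 side [0.6488 0.1466] res mm [-0.9 -0.9  0.1]
j92 sb [0.6569 0.1524] res mm [0.1 0.4 0.4]
j56 top [ 0.6669 -0.1301] res mm [ 0.1 -0.6  0.5 -0.5]
j56 tb [ 0.6729 -0.1336] res mm [ 1.4 -1.  -1.3]
j56 side [ 0.665  -0.1336] res mm [-0.6 -0.6 -0.1]
j56 sb [ 0.668  -0.1317] res mm [-0.3 -1.2 -1.2]
j74 top [ 0.4888 -0.464 ] res mm [ 0.4 -0.7  0.5 -0.7]
j74 tb [ 0.491  -0.4715] res mm [-0.1  0.9 -0.8  0.7]
j74 side [ 0.4864 -0.4666] res mm [-0.4 -0.3  0.2]
```

Rim and base fits differ by 5–9 mm consistently, which could be lens distortion. The counter's back edge should be straight, so I'll check it for bow.

```bash
python3 - <<'E'
from h import *
A=np.load("avg.npz")["top"].mean(2); A=cv2.GaussianBlur(A.astype(np.float32),(5,5),0)
g=np.diff(A,axis=0)
us=list(range(4,125,8))+list(range(166,194,6))+list(range(300,318,6))+list(range(370,380,4))+list(range(534,636,8)); 
vs=np.array([g[55:95,u].argmax()+55 for u in us]); p=np.polyfit(us,vs,1)
print([(u,int(v)) for u,v in zip(us,vs)])
B=np.load("avg.npz")["side"]
# right and left edges of clipboard etc: fit via dark threshold skipped
E
```

```text
[(4, 80), (12, 80), (20, 80), (28, 80), (36, 79), (44, 79), (52, 79), (60, 79), (68, 78), (76, 78), (84, 78), (92, 78), (100, 77), (108, 77), (116, 77), (124, 77), (166, 75), (172, 75), (178, 75), (184, 75), (190, 75), (300, 71), (306, 71), (312, 71), (370, 69), (374, 69), (378, 69), (534, 64), (542, 64), (550, 63), (558, 63), (566, 63), (574, 63), (582, 62), (590, 62), (598, 62), (606, 62), (614, 61), (622, 61), (630, 61)]
```

The edge is straight to within 0.5 px, so there's no distortion. The sign pattern instead fits my picks lying about 3 mm inside the nominal radius (inner wall edge). I'll fit one centre per jar jointly, with a free radius.

```bash
cat >> fit.py <<'E'
print("joint")
for k,p in P.items():
    for views in(("top","tb"),("side","sb"),("top","tb","side","sb")):
        X=[]
        for key in views:
            vw="top" if key[0]=="t" else "side"; uv=(np.array(p[key],float)+.5)/5-.5+np.array(seed[vw][k])-[40,30]
            X.append(onplane(uv,p["h"] if key in("top","side") else 0,*cal[vw])[:,:2])
        X=np.vstack(X)
        s=least_squares(lambda c:np.hypot(*(X-c[:2]).T)-c[2],[*X.mean(0),p["r"]])
        print(k,views[0] if len(views)<4 else "all",s.x.round(4),"rms",round(1e3*s.fun.std(),1))
# lids: brim in top view by mask of steel/white vs surroundings
im=np.load("avg.npz")["top"].astype(np.float32); hs=cv2.cvtColor(im/255,cv2.COLOR_BGR2HSV)
for n,(u,v) in dict(l74=(204,307),l92=(254,278),l110=(317,265),l56=(386,273)).items():
    bg=np.median(im[v-32:v+32,u-32:u+32].max(2)); g=im.max(2)[v-32:v+32,u-32:u+32]
    far=np.percentile(g,85); mid=np.median(g[28:36,20:26]); m=(g<(far+mid)/2).astype(np.uint8)
    m=cv2.morphologyEx(m,cv2.MORPH_CLOSE,np.ones((5,5))); m=cv2.morphologyEx(m,cv2.MORPH_OPEN,np.ones((7,7)))
    c=max(cv2.findContours(m,0,cv2.CHAIN_APPROX_NONE)[0],key=cv2.contourArea)
    e=cv2.fitEllipse(c); q=np.array(e[0])+[u-32,v-32]
    print(n,q.round(1),"diam mm",(np.array(e[1])*1.112/457.75*1e3).round(1),onplane(q,.013,*cal["top"])[0].round(4))
E
python3 fit.py | sed -n '/joint/,$p'
```

```text
joint
j110 top [0.5233 0.4361 0.0524] rms 1.0
j110 side [0.523 0.437 0.052] rms 2.2
j110 all [0.5231 0.4364 0.0523] rms 1.7
j92 top [0.6554 0.1502 0.0439] rms 0.6
j92 side [0.6537 0.1497 0.0445] rms 2.6
j92 all [0.6546 0.1503 0.0442] rms 2.0
j56 top [ 0.6687 -0.1331  0.0252] rms 0.5
j56 side [ 0.6665 -0.1326  0.0269] rms 0.7
j56 all [ 0.6678 -0.1324  0.026 ] rms 1.3
j74 top [ 0.4899 -0.4677  0.0341] rms 1.1
j74 side [ 0.4843 -0.469   0.035 ] rms 1.2
j74 all [ 0.4882 -0.4678  0.0349] rms 2.1
l74 [205.6 305.7] diam mm [81.8 87.1] [0.361  0.2927 0.013 ]
l92 [255.2 277.8] diam mm [100.  102.5] [0.4261 0.1711 0.013 ]
l110 [316.7 265.5] diam mm [119.  121.3] [0.4526 0.0208 0.013 ]
l56 [385.7 273.4] diam mm [65.1 68.9] [ 0.4299 -0.1458  0.013 ]
```

Centres are now consistent: jars within ~2 mm between views, with the lids' brim diameters matching. I'll start with lid_74.

```bash
cat > go.py <<'E'
import sys; from h import *
t=np.array([float(a) for a in sys.argv[1:4]]); s=sense(); R=np.array(s["ee_rot"])
print("t",round(s["time_s"],1),"tool cm",(R.T@(t-np.array(s["tcp_pos"]))*100).round(2),"F",np.round(s["wrist_force"],1))
E
python3 go.py .359 .292 .12
```

```text
t 0.6 tool cm [25.25 23.72 12.16] F [0.7 0.5 0.9]
```

Emit:
arm_command(
  deltas=[
    [0,0,0,2,1.9,0,-1],
    [0,0,0,5,4.7,0,-1],
    [0,0,0,8,7.5,0.5,-1],
    [0,0,0,11,10.3,1,-1],
    [0,0,0,14,13.1,2,-1],
    [0,0,0,17,15.9,3,-1],
    [0,0,0,19.5,18.3,4,-1],
    [0,0,0,21.5,20.2,5,-1],
  ],
)

```text
time_s: 1.27
tcp_pos: [0.3346, 0.3344, 0.1915]
ee_rot: [[0.952, -0.307, 0.0], [-0.307, -0.952, 0.0], [0.0, -0.0, -1.0]]
wrist_force: [-0.4, 0.4, -0.5]
gripper_width: 1.004
gripper_force: 0.0
```

Emit:
arm_command(
  deltas=[
    [0,0,0,1.5,1.4,2,-1],
    [0,0,0,2.7,2.5,4,-1],
    [0,0,0,3.4,3.2,6,-1],
    [0,0,0,3.75,3.5,7,-1],
    [0,0,0,3.75,3.5,7.1,-1],
    [0,0,0,3.75,3.5,7.1,-1],
  ],
)

```text
time_s: 1.77
tcp_pos: [0.3592, 0.292, 0.1204]
ee_rot: [[0.952, -0.306, -0.0], [-0.306, -0.952, -0.001], [0.0, 0.001, -1.0]]
wrist_force: [0.3, 0.8, -0.5]
gripper_width: 1.002
gripper_force: 0.0
```

```bash
python3 go.py .359 .292 .039; python3 - <<'E'
from h import *
im,K,R,t=cam("side"); u,v=proj([.359,.292,.04],K,R,t)[0].astype(int); print(u,v)
c=im[v-60:v+60,u-80:u+80]; cv2.imwrite("pics/g1.png",cv2.convertScaleAbs(cv2.resize(c,(640,480),interpolation=cv2.INTER_CUBIC),alpha=1.5)); print(sense()["tcp_pos"])
E
```

```text
t 1.8 tool cm [-0.02  0.    8.14] F [ 0.3  0.8 -0.5]
206 219
[0.35944137 0.29280892 0.1211269 ]
```

View pics/g1.png

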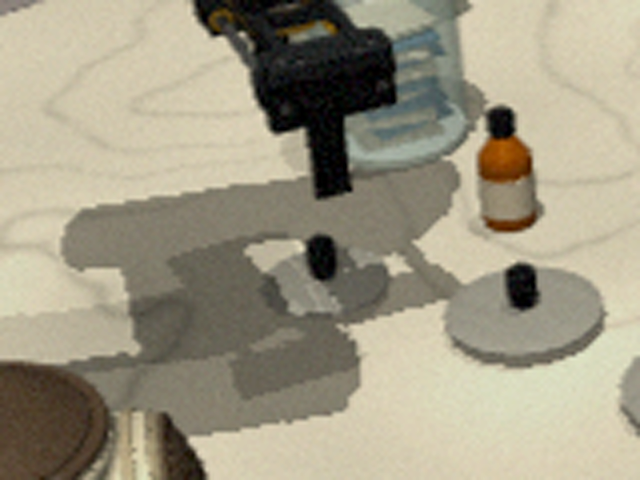

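The crop shows the open fingers directly above the lid's knob. My predicted knob-top pixel (320,240) in the crop lands on the real knob top, so I'll descend and grip.

Emit:
arm_command(
  deltas=[
    [0,0,0,0,0,2,-1],
    [0,0,0,0,0,4.5,-1],
    [0,0,0,0,0,6.5,-1],
    [0,0,0,0,0,7.6,-1],
    [0,0,0,0,0,8.1,-1],
    [0,0,0,0,0,8.1,-1],
    [0,0,0,0,0,8.1,0.5],
    [0,0,0,0,0,8.1,1],
  ],
)

```text
time_s: 2.48
tcp_pos: [0.3596, 0.2933, 0.0407]
ee_rot: [[0.952, -0.305, 0.002], [-0.305, -0.952, 0.002], [0.001, -0.003, -1.0]]
wrist_force: [0.1, -0.4, 0.2]
gripper_width: 0.921
gripper_force: 0.0
```

Emit:
arm_command(
  deltas=[
    [0,0,0,0,0,0,1],
    [0,0,0,0,0,0,1],
    [0,0,0,0,0,0,1],
    [0,0,0,0,0,0,1],
    [0,0,0,0,0,0,1],
    [0,0,0,0,0,0,1],
  ],
)

```text
time_s: 2.98
tcp_pos: [0.3591, 0.2922, 0.0396]
ee_rot: [[0.952, -0.306, 0.0], [-0.306, -0.952, 0.0], [0.0, -0.0, -1.0]]
wrist_force: [-0.1, 0.5, 0.0]
gripper_width: 0.481
gripper_force: 0.0
```

Emit:
arm_command(
  deltas=[
    [0,0,0,0,0,0,1],
    [0,0,0,0,0,0,1],
    [0,0,0,0,0,0,1],
    [0,0,0,0,0,0,1],
    [0,0,0,0,0,0,1],
    [0,0,0,0,0,0,1],
  ],
)

```text
time_s: 3.48
tcp_pos: [0.3591, 0.2922, 0.0395]
ee_rot: [[0.952, -0.306, -0.0], [-0.306, -0.952, -0.0], [-0.0, 0.0, -1.0]]
wrist_force: [-0.9, 0.1, -1.1]
gripper_width: 0.217
gripper_force: 30.0
```

Emit:
arm_command(
  deltas=[
    [0,0,0,0,0,0,1],
    [0,0,0,0,0,-0.5,1],
    [0,0,0,0,0,-2,1],
    [0,0,0,0,0,-4.5,1],
    [0,0,0,0,0,-7.5,1],
    [0,0,0,0,0,-10.5,1],
    [0,0,0,0,0,-13,1],
    [0,0,0,0,0,-15,1],
  ],
)

```text
time_s: 4.15
tcp_pos: [0.3592, 0.2923, 0.1922]
ee_rot: [[0.952, -0.306, 0.002], [-0.306, -0.952, 0.002], [0.001, -0.003, -1.0]]
wrist_force: [-0.1, 0.5, -0.7]
gripper_width: 0.215
gripper_force: 30.0
```

```bash
python3 go.py .489 -.4675 .24
```

```text
t 4.2 tool cm [35.59 68.37 -4.94] F [-0.1  0.5 -0.7]
```

Emit:
arm_command(
  deltas=[
    [0,0,0,0.5,1,-2,1],
    [0,0,0,1.4,2.7,-4,1],
    [0,0,0,2.6,5,-5,1],
    [0,0,0,4.1,7.9,-5,1],
    [0,0,0,5.6,10.8,-5,1],
    [0,0,0,7.1,13.7,-5,1],
    [0,0,0,8.6,16.5,-5,1],
    [0,0,0,10,19.2,-5,1],
  ],
)

```text
time_s: 4.82
tcp_pos: [0.395, 0.077, 0.2399]
ee_rot: [[0.952, -0.306, 0.0], [-0.306, -0.952, 0.0], [0.0, -0.0, -1.0]]
wrist_force: [0.6, -0.2, -0.3]
gripper_width: 0.219
gripper_force: 30.0
```

Emit:
arm_command(
  deltas=[
    [0,0,0,1.5,2.9,0,1],
    [0,0,0,3,5.8,0,1],
    [0,0,0,4.5,8.6,0,1],
    [0,0,0,6,11.5,0,1],
    [0,0,0,7.5,14.4,0,1],
    [0,0,0,9,17.3,0,1],
    [0,0,0,10.5,20.2,0,1],
    [0,0,0,12,23,0,1],
  ],
)

```text
time_s: 5.48
tcp_pos: [0.4389, -0.1786, 0.2398]
ee_rot: [[0.952, -0.306, -0.0], [-0.306, -0.952, 0.0], [-0.0, -0.0, -1.0]]
wrist_force: [0.5, 0.9, -1.2]
gripper_width: 0.217
gripper_force: 30.0
```

```bash
python3 go.py .489 -.4675 .18; python3 -c "
from h import *;print(np.round(sense()['joints']))"
```

```text
t 5.5 tool cm [13.62 25.97  5.97] F [ 0.5  0.9 -1.2]
[ -2.   7. -20.  -0. -63.  75.]
```

Emit:
arm_command(
  deltas=[
    [0,0,0,1.5,2.9,0,1],
    [0,0,0,3.3,6.3,0,1],
    [0,0,0,5.2,9.9,0,1],
    [0,0,0,7.1,13.5,0,1],
    [0,0,0,9,17.2,0,1],
    [0,0,0,10.8,20.7,0.5,1],
    [0,0,0,12.2,23.4,2,1],
    [0,0,0,13.1,25.2,3.5,1],
  ],
)

```text
time_s: 6.15
tcp_pos: [0.487, -0.46, 0.2041]
ee_rot: [[0.951, -0.308, 0.001], [-0.308, -0.951, -0.001], [0.001, 0.0, -1.0]]
wrist_force: [-0.3, 0.0, -1.9]
gripper_width: 0.217
gripper_force: 30.0
```

Emit:
arm_command(
  deltas=[
    [0,0,0,0.4,0.6,1,1],
    [0,0,0,0.4,0.7,2,1],
    [0,0,0,0.4,0.7,2.4,1],
    [0,0,0,0.4,0.7,2.4,1],
    [0,0,0,0.4,0.7,2.4,1],
  ],
)

```text
time_s: 6.57
tcp_pos: [0.489, -0.4637, 0.1815]
ee_rot: [[0.953, -0.304, 0.001], [-0.304, -0.953, -0.0], [0.001, 0.0, -1.0]]
wrist_force: [-0.3, 0.4, -0.2]
gripper_width: 0.22
gripper_force: 30.0
```

```bash
python3 go.py .488 -.4675 .1385; cat > look.py <<'E'
import sys; from h import *
x,y,z=[float(a) for a in sys.argv[2:5]]; o=[]
for n in("top","side"):
    im,K,R,t=cam(n); u,v=proj([x,y,z],K,R,t)[0].round().astype(int)
    v=max(v,40); c=im[v-40:v+40,u-40:u+40].astype(float); c=np.clip(c/np.percentile(c,98)*255,0,255).astype(np.uint8); o.append(cv2.resize(c,(400,400),interpolation=cv2.INTER_CUBIC)); print(n,u,v)
cv2.imwrite(f"pics/{sys.argv[1]}.png",np.hstack(o))
E
python3 look.py p74 .488 -.4675 .108
```

```text
t 6.6 tool cm [0.01 0.4  4.3 ] F [-0.3  0.4 -0.2]
top 536 243
side 505 308
```

View pics/p74.png

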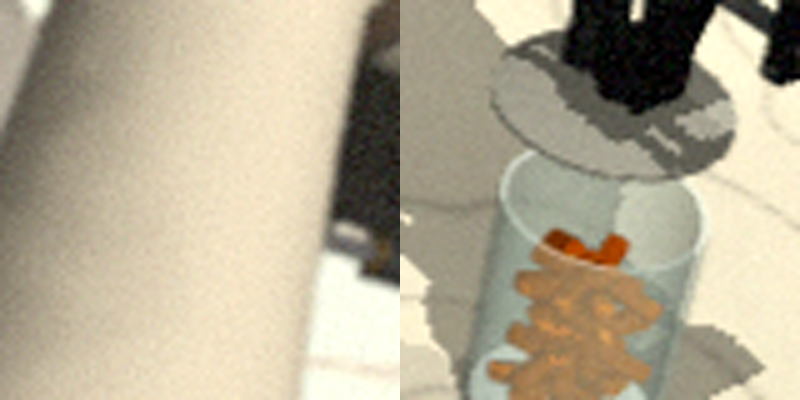

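The side crop shows the lid held level above jar_74, with the brim ellipse centred at about (613,107) and the rim ellipse at (603,207). The top camera is blocked by the arm. I'll compare the two centres within the same camera.

```bash
cat > rel.py <<'E'
import sys; from h import *
# u0 v0 ; lid tile(x,y) ; rim tile ; zbrim ; zrim  (side view, tile 5x, +-40 crop)
u0,v0,lx,ly,rx,ry,zl,zr=map(float,sys.argv[1:9]); d=np.load("cal.npz"); c=[d["SK"],d["SR"],d["St"]]
f=lambda x,y,z:onplane([[u0-40+(x+.5)/5-.5,v0-40+(y+.5)/5-.5]],z,*c)[0]
L=f(lx,ly,zl);J=f(rx,ry,zr);R=np.array(sense()["ee_rot"]); s=sense()["tcp_pos"]
print("lid",L.round(4),"jar",J.round(4),"tcp",np.round(s,4),"need world mm",((J-L)[:2]*1e3).round(1),"tool cm",(R.T@np.r_[(J-L)[:2],0]*100).round(2))
E
python3 rel.py 505 308 213 107 203 207 .1555 .108
```

```text
lid [ 0.481  -0.466   0.1555] jar [ 0.4852 -0.4688  0.108 ] tcp [ 0.4894 -0.464   0.1822] need world mm [ 4.2 -2.8] tool cm [0.49 0.14 0.  ]
```

Emit:
arm_command(
  deltas=[
    [0,0,0,0.25,0.1,0,1],
    [0,0,0,0.48,0.2,0.3,1],
    [0,0,0,0.48,0.2,1,1],
    [0,0,0,0.48,0.2,1.8,1],
    [0,0,0,0.48,0.2,2.5,1],
    [0,0,0,0.48,0.2,3,1],
    [0,0,0,0.48,0.2,3.2,1],
    [0,0,0,0.48,0.2,3.2,1],
  ],
)

```text
time_s: 7.33
tcp_pos: [0.4923, -0.4679, 0.1473]
ee_rot: [[0.952, -0.306, -0.002], [-0.306, -0.952, 0.001], [-0.002, -0.0, -1.0]]
wrist_force: [-0.7, -0.3, -0.3]
gripper_width: 0.218
gripper_force: 30.0
```

```bash
python3 go.py .491 -.4675 .1385; python3 look.py p74b .488 -.4675 .108
```

```text
t 7.3 tool cm [-0.13 -0.    0.88] F [-0.7 -0.3 -0.3]
top 536 243
side 505 308
```

View pics/p74b.png

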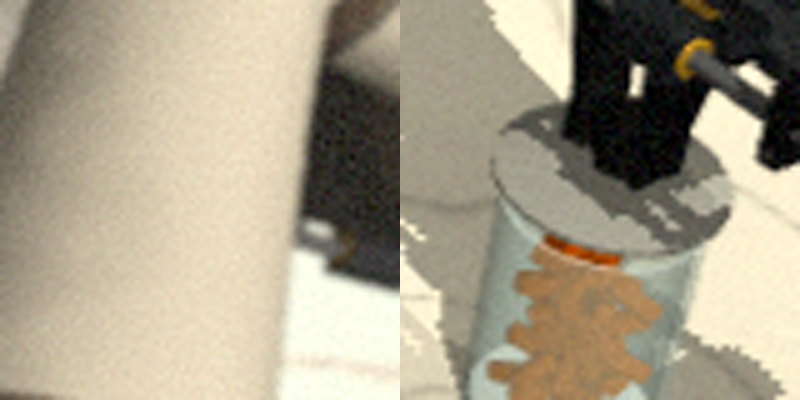

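The lid is just above the rim, with the overhang about 9 px left and 27 px right (some of it perspective). I'll shift 2 mm back and lower it.

Emit:
arm_command(
  deltas=[
    [0,0,0,-0.2,-0.1,0.1,1],
    [0,0,0,-0.2,-0.1,0.3,1],
    [0,0,0,-0.2,-0.1,0.5,1],
    [0,0,0,-0.2,-0.1,0.7,1],
    [0,0,0,-0.2,-0.1,0.8,1],
    [0,0,0,-0.2,-0.1,0.85,1],
    [0,0,0,-0.2,-0.1,0.9,1],
    [0,0,0,-0.2,-0.1,0.9,1],
  ],
)

```text
time_s: 8.1
tcp_pos: [0.4911, -0.4666, 0.1394]
ee_rot: [[0.952, -0.306, -0.0], [-0.306, -0.952, 0.0], [-0.0, -0.0, -1.0]]
wrist_force: [0.5, -0.3, -1.0]
gripper_width: 0.22
gripper_force: 30.0
```

Emit:
arm_command(
  deltas=[
    [0,0,0,0,0,0.05,1],
    [0,0,0,0,0,0.1,1],
    [0,0,0,0,0,0.15,1],
    [0,0,0,0,0,0.15,1],
  ],
)

```text
time_s: 8.43
tcp_pos: [0.4913, -0.4667, 0.1386]
ee_rot: [[0.952, -0.306, 0.0], [-0.306, -0.952, -0.001], [0.001, 0.0, -1.0]]
wrist_force: [1.0, 0.0, 1.5]
gripper_width: 0.217
gripper_force: 30.0
```

It's in contact at the expected height (z 0.1386), so I'll release and rise.

Emit:
arm_command(
  deltas=[
    [0,0,0,0,0,0,0.4],
    [0,0,0,0,0,0,0.2],
    [0,0,0,0,0,0,0],
    [0,0,0,0,0,0,-0.2],
    [0,0,0,0,0,0,-0.2],
    [0,0,0,0,0,0,-0.2],
  ],
)

```text
time_s: 8.93
tcp_pos: [0.4911, -0.4666, 0.138]
ee_rot: [[0.952, -0.306, -0.0], [-0.306, -0.952, 0.0], [-0.0, -0.0, -1.0]]
wrist_force: [0.2, -0.4, -0.3]
gripper_width: 0.559
gripper_force: 0.0
```

Emit:
arm_command(
  deltas=[
    [0,0,0,0,0,-0.5,-0.3],
    [0,0,0,0,0,-2,-0.3],
    [0,0,0,0,0,-4,-0.3],
    [0,0,0,-0.5,-1,-6.5,-0.3],
    [0,0,0,-1.5,-3,-9,-0.3],
    [0,0,0,-3,-6,-10,-0.3],
    [0,0,0,-4.5,-9,-10,-0.3],
    [0,0,0,-6,-12,-10,-0.3],
  ],
)

```text
time_s: 9.6
tcp_pos: [0.4707, -0.3331, 0.2396]
ee_rot: [[0.952, -0.307, 0.003], [-0.307, -0.952, -0.001], [0.003, 0.0, -1.0]]
wrist_force: [0.9, -0.0, -1.1]
gripper_width: 0.652
gripper_force: 0.0
```

```bash
python3 go.py .426 -.149 .24;  python3 look.py p74c .488 -.4675 .108
```

```text
t 9.6 tool cm [ -9.9  -16.15  -0.07] F [ 0.9 -0.  -1.1]
top 536 243
side 505 308
```

View pics/p74c.png

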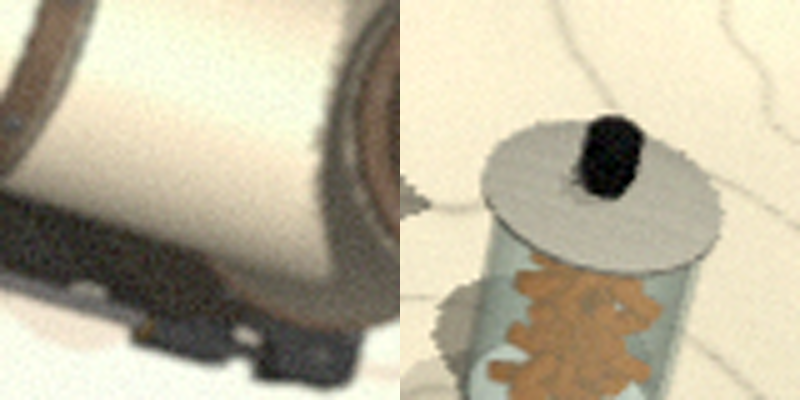

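lid_74 is seated level, with the brim spanning x 482–722, centred on the jar. The mean of the two views' estimates was right, so I'll use it for the rest. Next is lid_56.

Emit:
arm_command(
  deltas=[
    [0,0,0,-1.5,-2.5,0,-0.3],
    [0,0,0,-3.3,-5.4,0,-0.3],
    [0,0,0,-5.2,-8.6,1,-0.3],
    [0,0,0,-7.1,-11.7,3,-0.3],
    [0,0,0,-8.6,-14.2,6,-0.3],
    [0,0,0,-9.5,-15.7,9,-0.3],
    [0,0,0,-9.8,-16.2,11,-0.3],
    [0,0,0,-9.8,-16.2,12,-0.3],
  ],
)

```text
time_s: 10.37
tcp_pos: [0.4252, -0.1485, 0.1161]
ee_rot: [[0.953, -0.304, -0.004], [-0.304, -0.953, 0.0], [-0.004, 0.001, -1.0]]
wrist_force: [0.3, 0.3, 0.3]
gripper_width: 0.649
gripper_force: 0.0
```

```bash
python3 go.py .427 -.149 .0395
```

```text
t 10.4 tool cm [ 0.22 -0.02  7.66] F [0.3 0.3 0.3]
```

Emit:
arm_command(
  deltas=[
    [0,0,0,0.1,0,1,-0.3],
    [0,0,0,0.1,0,3,-0.3],
    [0,0,0,0.1,0,5,-0.3],
    [0,0,0,0.1,0,6,-0.3],
    [0,0,0,0.1,0,6.5,-0.3],
    [0,0,0,0.1,0,6.5,-0.3],
    [0,0,0,0.1,0,6.5,-0.3],
  ],
)

```text
time_s: 10.95
tcp_pos: [0.4286, -0.1503, 0.0535]
ee_rot: [[0.952, -0.306, 0.001], [-0.306, -0.952, -0.0], [0.001, -0.0, -1.0]]
wrist_force: [-1.0, -0.9, -0.3]
gripper_width: 0.651
gripper_force: 0.0
```

Emit:
arm_command(
  deltas=[
    [0,0,0,-0.2,-0.1,0.7,-0.3],
    [0,0,0,-0.2,-0.1,1.2,-0.3],
    [0,0,0,-0.2,-0.1,1.4,-0.3],
    [0,0,0,-0.2,-0.1,1.4,1],
    [0,0,0,-0.2,-0.1,1.4,1],
    [0,0,0,-0.2,-0.1,1.4,1],
    [0,0,0,-0.2,-0.1,1.4,1],
    [0,0,0,-0.2,-0.1,1.4,1],
  ],
)

```text
time_s: 11.62
tcp_pos: [0.4265, -0.1485, 0.0392]
ee_rot: [[0.952, -0.306, 0.001], [-0.306, -0.952, -0.0], [0.001, -0.0, -1.0]]
wrist_force: [-0.4, 0.1, -0.5]
gripper_width: 0.357
gripper_force: 0.0
```

Emit:
arm_command(
  deltas=[
    [0,0,0,0,0,0,1],
    [0,0,0,0,0,0,1],
    [0,0,0,0,0,0,1],
    [0,0,0,0,0,0,1],
    [0,0,0,0,0,0,1],
  ],
)

```text
time_s: 12.03
tcp_pos: [0.4263, -0.1485, 0.0391]
ee_rot: [[0.952, -0.306, 0.0], [-0.306, -0.952, -0.0], [0.0, -0.0, -1.0]]
wrist_force: [-0.6, -0.3, 0.4]
gripper_width: 0.217
gripper_force: 30.0
```

```bash
python3 go.py .667 -.1325 .20
```

```text
t 12.0 tool cm [ 22.43  -8.89 -16.08] F [-0.6 -0.3  0.4]
```

Emit:
arm_command(
  deltas=[
    [0,0,0,0,0,-0.5,1],
    [0,0,0,0,0,-2,1],
    [0,0,0,0,0,-4.5,1],
    [0,0,0,0.5,-0.2,-7.5,1],
    [0,0,0,1.5,-0.6,-10.5,1],
    [0,0,0,3,-1.2,-13,1],
    [0,0,0,5,-2,-15,1],
    [0,0,0,7.5,-3,-16,1],
  ],
)

```text
time_s: 12.7
tcp_pos: [0.5078, -0.143, 0.203]
ee_rot: [[0.952, -0.306, 0.005], [-0.306, -0.952, -0.0], [0.005, -0.001, -1.0]]
wrist_force: [0.2, 0.5, -1.0]
gripper_width: 0.214
gripper_force: 30.0
```

Emit:
arm_command(
  deltas=[
    [0,0,0,2.8,-1.1,0,1],
    [0,0,0,5.6,-2.2,0,1],
    [0,0,0,8.4,-3.3,0,1],
    [0,0,0,11,-4.3,0,1],
    [0,0,0,13,-5.1,1,1],
    [0,0,0,14.3,-5.6,2,1],
    [0,0,0,14.9,-5.9,3,1],
    [0,0,0,14.9,-5.9,3.5,1],
  ],
)

```text
time_s: 13.37
tcp_pos: [0.6666, -0.1319, 0.1615]
ee_rot: [[0.952, -0.306, -0.003], [-0.306, -0.952, 0.0], [-0.003, 0.001, -1.0]]
wrist_force: [-0.9, 0.0, -1.9]
gripper_width: 0.221
gripper_force: 30.0
```

Emit:
arm_command(
  deltas=[
    [0,0,0,0,0,0,1],
    [0,0,0,0,0,0,1],
  ],
)

```text
time_s: 13.53
tcp_pos: [0.6657, -0.1324, 0.164]
ee_rot: [[0.952, -0.306, -0.001], [-0.306, -0.952, -0.0], [-0.001, 0.001, -1.0]]
wrist_force: [-0.8, 0.9, 0.5]
gripper_width: 0.217
gripper_force: 30.0
```

```bash
python3 go.py .667 -.1325 .125; python3 look.py p56 .667 -.1325 .11
```

```text
t 13.5 tool cm [ 0.13 -0.03  3.9 ] F [-0.8  0.9  0.5]
top 382 168
side 414 208
```

View pics/p56.png

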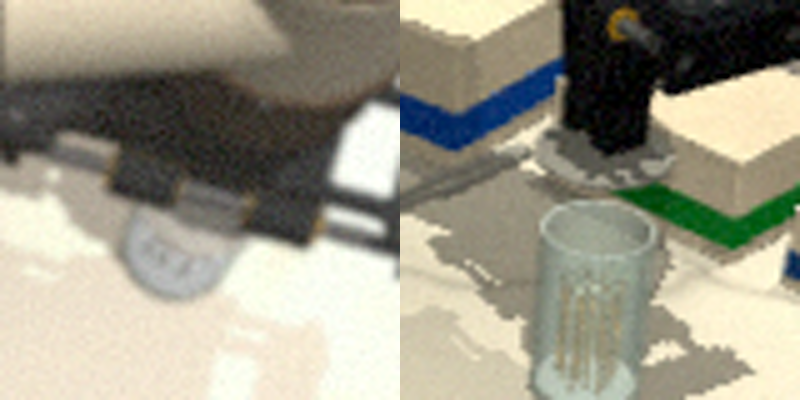

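The lid hangs level above jar_56, with the brim centre near (606,156) and the rim centre near (598,229).

```bash
python3 rel.py 414 208 206 156 198 229 .1385 .095
```

```text
lid [ 0.6608 -0.1377  0.1385] jar [ 0.6654 -0.1338  0.095 ] tcp [ 0.6664 -0.1325  0.1653] need world mm [4.6 3.8] tool cm [ 0.32 -0.51  0.  ]
```

Emit:
arm_command(
  deltas=[
    [0,0,0,0.1,-0.1,0.3,1],
    [0,0,0,0.24,-0.23,1,1],
    [0,0,0,0.24,-0.23,1.8,1],
    [0,0,0,0.24,-0.23,2.4,1],
    [0,0,0,0.24,-0.23,2.8,1],
    [0,0,0,0.24,-0.23,3.1,1],
    [0,0,0,0.24,-0.23,3.4,1],
    [0,0,0,0.24,-0.23,3.4,1],
  ],
)

```text
time_s: 14.3
tcp_pos: [0.6694, -0.1308, 0.1291]
ee_rot: [[0.952, -0.306, -0.001], [-0.306, -0.952, 0.0], [-0.001, 0.0, -1.0]]
wrist_force: [0.2, -0.8, -0.7]
gripper_width: 0.22
gripper_force: 30.0
```

Emit:
arm_command(
  deltas=[
    [0,0,0,0,0,0.1,1],
    [0,0,0,0,0,0.2,1],
    [0,0,0,0,0,0.3,1],
    [0,0,0,0,0,0.4,1],
    [0,0,0,0,0,0.4,1],
    [0,0,0,0,0,0.4,1],
  ],
)

```text
time_s: 14.8
tcp_pos: [0.6698, -0.1308, 0.1261]
ee_rot: [[0.952, -0.306, 0.0], [-0.306, -0.952, -0.0], [0.0, -0.0, -1.0]]
wrist_force: [-0.1, -0.7, -0.3]
gripper_width: 0.217
gripper_force: 30.0
```

Emit:
arm_command(
  deltas=[
    [0,0,0,-0.05,0.05,0.1,1],
    [0,0,0,-0.1,0.1,0.15,1],
    [0,0,0,-0.1,0.1,0.2,1],
    [0,0,0,-0.1,0.1,0.25,1],
    [0,0,0,-0.1,0.1,0.25,1],
  ],
)

```text
time_s: 15.22
tcp_pos: [0.6691, -0.1315, 0.1252]
ee_rot: [[0.952, -0.305, 0.002], [-0.305, -0.952, -0.001], [0.002, -0.0, -1.0]]
wrist_force: [-0.3, 1.0, 5.9]
gripper_width: 0.218
gripper_force: 30.0
```

It's seated at z 0.1252 (expected 0.1251) with 6 N of contact force. Now I'll release and move on to lid_110.

Emit:
arm_command(
  deltas=[
    [0,0,0,0,0,0,0.4],
    [0,0,0,0,0,0,0.2],
    [0,0,0,0,0,0,0],
    [0,0,0,0,0,0,-0.2],
    [0,0,0,0,0,0,-0.2],
    [0,0,0,0,0,0,-0.2],
  ],
)

```text
time_s: 15.72
tcp_pos: [0.6683, -0.1315, 0.1232]
ee_rot: [[0.952, -0.306, -0.001], [-0.306, -0.952, 0.0], [-0.001, 0.0, -1.0]]
wrist_force: [0.2, 0.3, 0.1]
gripper_width: 0.561
gripper_force: 0.0
```

Emit:
arm_command(
  deltas=[
    [0,0,0,0,0,-0.5,-0.3],
    [0,0,0,0,0,-2,-0.3],
    [0,0,0,0,0,-4.5,-0.3],
    [0,0,0,-1,-0.3,-7,-0.3],
    [0,0,0,-3,-0.9,-9,-0.3],
    [0,0,0,-5.5,-1.7,-10,-0.3],
    [0,0,0,-8,-2.4,-10,-0.3],
    [0,0,0,-11,-3.3,-10,-0.3],
  ],
)

```text
time_s: 16.38
tcp_pos: [0.5739, -0.0662, 0.2249]
ee_rot: [[0.952, -0.307, 0.003], [-0.307, -0.952, 0.0], [0.003, -0.001, -1.0]]
wrist_force: [0.1, 0.8, 0.0]
gripper_width: 0.649
gripper_force: 0.0
```

```bash
python3 go.py .4505 .0195 .10
```

```text
t 16.4 tool cm [-14.41  -4.36  12.45] F [0.1 0.8 0. ]
```

Emit:
arm_command(
  deltas=[
    [0,0,0,-2.5,-0.8,0,-0.3],
    [0,0,0,-5.5,-1.7,1,-0.3],
    [0,0,0,-8.5,-2.6,3,-0.3],
    [0,0,0,-11.5,-3.5,6,-0.3],
    [0,0,0,-13.5,-4.1,9,-0.3],
    [0,0,0,-14.4,-4.4,11.5,-0.3],
    [0,0,0,-14.4,-4.4,12.5,-0.3],
    [0,0,0,-14.4,-4.4,12.5,-0.3],
  ],
)

```text
time_s: 17.05
tcp_pos: [0.4482, 0.0194, 0.0969]
ee_rot: [[0.952, -0.305, -0.005], [-0.305, -0.952, -0.002], [-0.004, 0.003, -1.0]]
wrist_force: [0.6, -0.5, 0.4]
gripper_width: 0.649
gripper_force: 0.0
```

Emit:
arm_command(
  deltas=[
    [0,0,0,0,0,0.5,-0.3],
    [0,0,0,0,0,2,-0.3],
    [0,0,0,0,0,3.5,-0.3],
    [0,0,0,0,0,4.5,-0.3],
    [0,0,0,0,0,4.5,-0.3],
    [0,0,0,0,0,4.5,-0.3],
  ],
)

```text
time_s: 17.55
tcp_pos: [0.4512, 0.0195, 0.0541]
ee_rot: [[0.952, -0.306, 0.001], [-0.306, -0.952, 0.0], [0.001, -0.001, -1.0]]
wrist_force: [-0.6, 0.2, 0.1]
gripper_width: 0.651
gripper_force: 0.0
```

```bash
python3 go.py .4505 .0195 .0393
```

```text
t 17.6 tool cm [-0.07  0.03  1.48] F [-0.6  0.2  0.1]
```

Emit:
arm_command(
  deltas=[
    [0,0,0,-0.1,0,0.7,-0.3],
    [0,0,0,-0.1,0,1.2,-0.3],
    [0,0,0,-0.1,0,1.5,-0.3],
    [0,0,0,-0.1,0,1.5,1],
    [0,0,0,-0.1,0,1.5,1],
    [0,0,0,-0.1,0,1.5,1],
    [0,0,0,-0.1,0,1.5,1],
    [0,0,0,-0.1,0,1.5,1],
  ],
)

```text
time_s: 18.22
tcp_pos: [0.4494, 0.0199, 0.0387]
ee_rot: [[0.952, -0.306, 0.0], [-0.306, -0.952, 0.0], [0.0, -0.0, -1.0]]
wrist_force: [-0.2, 0.4, 0.3]
gripper_width: 0.356
gripper_force: 0.0
```

Emit:
arm_command(
  deltas=[
    [0,0,0,0,0,0,1],
    [0,0,0,0,0,0,1],
    [0,0,0,0,0,0,1],
    [0,0,0,0,0,0,1],
    [0,0,0,0,0,0,1],
  ],
)

```text
time_s: 18.63
tcp_pos: [0.4493, 0.0198, 0.0387]
ee_rot: [[0.952, -0.306, 0.0], [-0.306, -0.952, -0.0], [0.0, -0.0, -1.0]]
wrist_force: [-0.8, -0.2, 1.5]
gripper_width: 0.217
gripper_force: 30.0
```

```bash
python3 go.py .523 .4365 .24
```

```text
t 18.6 tool cm [ -5.72 -41.92 -20.13] F [-0.8 -0.2  1.5]
```

Emit:
arm_command(
  deltas=[
    [0,0,0,0,0,-0.5,1],
    [0,0,0,0,0,-2,1],
    [0,0,0,0,0,-4.5,1],
    [0,0,0,0,0,-7.5,1],
    [0,0,0,-0.1,-0.8,-10.5,1],
    [0,0,0,-0.3,-2.2,-13.5,1],
    [0,0,0,-0.6,-4.2,-16.5,1],
    [0,0,0,-0.9,-6.6,-19,1],
  ],
)

```text
time_s: 19.3
tcp_pos: [0.4604, 0.0854, 0.231]
ee_rot: [[0.952, -0.307, 0.001], [-0.307, -0.952, 0.001], [0.001, -0.001, -1.0]]
wrist_force: [1.1, -0.3, -2.5]
gripper_width: 0.217
gripper_force: 30.0
```

Emit:
arm_command(
  deltas=[
    [0,0,0,-0.4,-2.8,-1,1],
    [0,0,0,-0.8,-6,-1,1],
    [0,0,0,-1.3,-9.2,-1,1],
    [0,0,0,-1.7,-12.4,-1,1],
    [0,0,0,-2.1,-15.6,-1,1],
    [0,0,0,-2.5,-18.6,-1,1],
    [0,0,0,-2.9,-21.4,-1,1],
    [0,0,0,-3.3,-24,-1,1],
  ],
)

```text
time_s: 19.97
tcp_pos: [0.5024, 0.3254, 0.238]
ee_rot: [[0.952, -0.306, -0.001], [-0.306, -0.952, -0.001], [-0.001, 0.001, -1.0]]
wrist_force: [1.3, -0.9, -1.9]
gripper_width: 0.22
gripper_force: 30.0
```

Emit:
arm_command(
  deltas=[
    [0,0,0,-0.4,-2.7,0,1],
    [0,0,0,-0.8,-5.4,0,1],
    [0,0,0,-1.1,-7.7,0.5,1],
    [0,0,0,-1.4,-9.7,1.5,1],
    [0,0,0,-1.5,-11,2.5,1],
    [0,0,0,-1.5,-11.3,3,1],
    [0,0,0,-1.5,-11.3,3,1],
    [0,0,0,-1.5,-11.3,3,1],
  ],
)

```text
time_s: 20.63
tcp_pos: [0.5229, 0.4351, 0.2079]
ee_rot: [[0.952, -0.306, -0.001], [-0.306, -0.952, -0.002], [-0.001, 0.002, -1.0]]
wrist_force: [0.7, 1.3, -1.6]
gripper_width: 0.215
gripper_force: 30.0
```

```bash
python3 go.py .523 .4365 .1637; python3 look.py p110 .523 .4365 .134
```

```text
t 20.6 tool cm [-0.03 -0.15  4.42] F [ 0.7  1.3 -1.6]
top 126 236
side 220 150
```

View pics/p110.png

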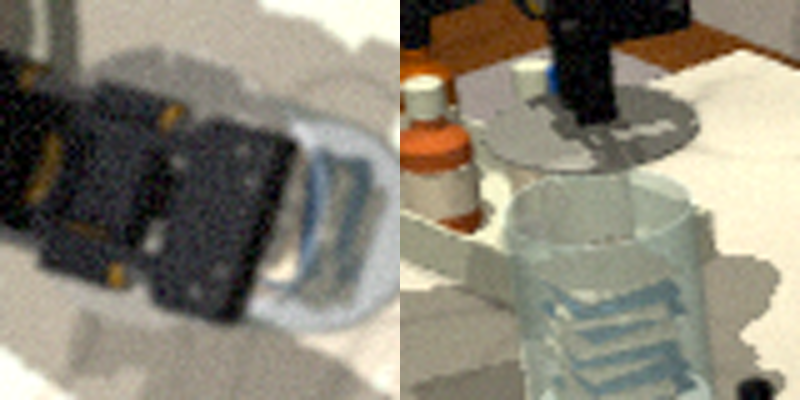

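The lid is level above jar_110. The brim centre is near (592,127) and the rim centre near (603,211), which fits the axis lean.

```bash
python3 rel.py 220 150 192.5 127 203 211 .1822 .134
```

```text
lid [0.5215 0.4328 0.1822] jar [0.5182 0.4285 0.134 ] tcp [0.5234 0.4352 0.2094] need world mm [-3.3 -4.3] tool cm [-0.18  0.51 -0.  ]
```

Emit:
arm_command(
  deltas=[
    [0,0,0,-0.1,0,0.5,1],
    [0,0,0,-0.1,0,1.3,1],
    [0,0,0,-0.1,0,2.1,1],
    [0,0,0,-0.1,0,2.8,1],
    [0,0,0,-0.1,0,3.4,1],
    [0,0,0,-0.1,0,3.8,1],
    [0,0,0,-0.1,0,4,1],
    [0,0,0,-0.1,0,4,1],
  ],
)

```text
time_s: 21.4
tcp_pos: [0.522, 0.4363, 0.1677]
ee_rot: [[0.952, -0.306, -0.001], [-0.306, -0.952, -0.001], [-0.0, 0.001, -1.0]]
wrist_force: [-0.2, -0.5, -1.5]
gripper_width: 0.22
gripper_force: 30.0
```

Emit:
arm_command(
  deltas=[
    [0,0,0,0,0,0.1,1],
    [0,0,0,0,0,0.2,1],
    [0,0,0,0,0,0.3,1],
    [0,0,0,0,0,0.4,1],
    [0,0,0,0,0,0.4,1],
    [0,0,0,0,0,0.4,1],
  ],
)

```text
time_s: 21.9
tcp_pos: [0.5222, 0.4365, 0.1646]
ee_rot: [[0.952, -0.306, 0.0], [-0.306, -0.952, 0.0], [0.0, -0.0, -1.0]]
wrist_force: [-0.5, -0.5, -0.9]
gripper_width: 0.216
gripper_force: 30.0
```

Emit:
arm_command(
  deltas=[
    [0,0,0,0,0,0.05,1],
    [0,0,0,0,0,0.1,1],
    [0,0,0,0,0,0.15,1],
    [0,0,0,0,0,0.15,1],
  ],
)

```text
time_s: 22.23
tcp_pos: [0.5224, 0.4366, 0.1638]
ee_rot: [[0.952, -0.306, 0.001], [-0.306, -0.952, 0.0], [0.001, -0.001, -1.0]]
wrist_force: [0.0, -0.8, 2.5]
gripper_width: 0.219
gripper_force: 30.0
```

It's seated at z 0.1638 (expected 0.1637). I'll release and go to lid_92.

Emit:
arm_command(
  deltas=[
    [0,0,0,0,0,0,0.4],
    [0,0,0,0,0,0,0.2],
    [0,0,0,0,0,0,0],
    [0,0,0,0,0,0,-0.2],
    [0,0,0,0,0,0,-0.2],
    [0,0,0,0,0,0,-0.2],
  ],
)

```text
time_s: 22.73
tcp_pos: [0.5222, 0.4365, 0.163]
ee_rot: [[0.952, -0.306, -0.0], [-0.306, -0.952, -0.0], [-0.0, 0.0, -1.0]]
wrist_force: [0.4, 0.8, 0.7]
gripper_width: 0.561
gripper_force: 0.0
```

Emit:
arm_command(
  deltas=[
    [0,0,0,0,0,-0.5,-0.3],
    [0,0,0,0,0,-2,-0.3],
    [0,0,0,0,0,-4,-0.3],
    [0,0,0,0,0.7,-6,-0.3],
    [0,0,0,0,2,-8,-0.3],
    [0,0,0,0,4,-8,-0.3],
    [0,0,0,0,6.5,-8,-0.3],
    [0,0,0,0,9,-8,-0.3],
  ],
)

```text
time_s: 23.4
tcp_pos: [0.4944, 0.3503, 0.2438]
ee_rot: [[0.952, -0.305, 0.001], [-0.305, -0.952, 0.001], [0.0, -0.001, -1.0]]
wrist_force: [0.8, -0.4, -0.0]
gripper_width: 0.65
gripper_force: 0.0
```

```bash
python3 go.py .423 .1695 .13
```

```text
t 23.4 tool cm [-1.28 19.41 11.35] F [ 0.8 -0.4 -0. ]
```

The gripper body would pass close over the bottle at this orientation, so I'll turn it 40° away while moving.

Emit:
arm_command(
  deltas=[
    [0,0,-0.1,-0.2,2.5,0,-0.3],
    [0,0,-0.2,-0.4,5.3,0,-0.3],
    [0,0,-0.3,-0.6,8.3,0,-0.3],
    [0,0,-0.4,-0.8,11.3,0,-0.3],
    [0,0,-0.5,-1,14.3,1,-0.3],
    [0,0,-0.6,-1.2,17,3,-0.3],
    [0,0,-0.7,-1.3,18.8,6,-0.3],
    [0,0,-0.7,-1.3,19.4,9,-0.3],
  ],
)

```text
time_s: 24.07
tcp_pos: [0.4221, 0.1682, 0.1537]
ee_rot: [[0.924, 0.381, 0.002], [0.381, -0.924, 0.002], [0.003, -0.001, -1.0]]
wrist_force: [1.2, 1.5, -0.1]
gripper_width: 0.649
gripper_force: 0.0
```

Emit:
arm_command(
  deltas=[
    [0,0,0,0,0,2,-0.3],
    [0,0,0,0,0,3,-0.3],
    [0,0,0,0,0,3,-0.3],
    [0,0,0,0,0,3,-0.3],
  ],
)

```text
time_s: 24.4
tcp_pos: [0.4233, 0.1702, 0.1234]
ee_rot: [[0.925, 0.38, 0.0], [0.38, -0.925, -0.0], [0.0, 0.0, -1.0]]
wrist_force: [-0.7, -1.1, 0.9]
gripper_width: 0.648
gripper_force: 0.0
```

```bash
python3 go.py .423 .1695 .0393;python3 -c "
from h import *;print(np.round(sense()['joints']),np.round(sense()['ee_rot'],3))"
```

```text
t 24.4 tool cm [-0.05  0.05  8.41] F [-0.7 -1.1  0.9]
[ 42.  13. -32.   0. -45.  70.] [[ 0.925  0.38   0.   ]
 [ 0.38  -0.925 -0.   ]
 [ 0.     0.    -1.   ]]
```

Emit:
arm_command(
  deltas=[
    [0,0,0,0,0,2,-0.3],
    [0,0,0,0,0,4.5,-0.3],
    [0,0,0,0,0,6.5,-0.3],
    [0,0,0,0,0,7.6,-0.3],
    [0,0,0,0,0,8.2,-0.3],
    [0,0,0,0,0,8.4,-0.3],
    [0,0,0,0,0,8.4,1],
    [0,0,0,0,0,8.4,1],
  ],
)

```text
time_s: 25.07
tcp_pos: [0.4238, 0.1708, 0.0401]
ee_rot: [[0.925, 0.38, 0.002], [0.38, -0.925, 0.002], [0.002, -0.001, -1.0]]
wrist_force: [0.4, -0.5, 0.5]
gripper_width: 0.569
gripper_force: 0.0
```

Emit:
arm_command(
  deltas=[
    [0,0,0,0,0,0,1],
    [0,0,0,0,0,0,1],
    [0,0,0,0,0,0,1],
    [0,0,0,0,0,0,1],
    [0,0,0,0,0,0,1],
    [0,0,0,0,0,0,1],
    [0,0,0,0,0,0,1],
    [0,0,0,0,0,0,1],
  ],
)

```text
time_s: 25.73
tcp_pos: [0.4231, 0.1702, 0.0393]
ee_rot: [[0.925, 0.38, 0.0], [0.38, -0.925, 0.0], [0.0, -0.0, -1.0]]
wrist_force: [-0.2, -0.8, 3.4]
gripper_width: 0.216
gripper_force: 30.0
```

```bash
python3 go.py .6545 .150 .22
```

```text
t 25.7 tool cm [ 20.65  10.65 -18.06] F [-0.2 -0.8  3.4]
```

Emit:
arm_command(
  deltas=[
    [0,0,0,0,0,-0.5,1],
    [0,0,0,0,0,-2,1],
    [0,0,0,0,0,-4.5,1],
    [0,0,0,0,0,-7.5,1],
    [0,0,0,0.5,0.3,-10.5,1],
    [0,0,0,1.6,0.8,-13.5,1],
    [0,0,0,3.2,1.6,-16,1],
    [0,0,0,5.2,2.7,-17.5,1],
  ],
)

```text
time_s: 26.4
tcp_pos: [0.482, 0.1652, 0.2177]
ee_rot: [[0.925, 0.381, 0.004], [0.381, -0.925, 0.003], [0.005, -0.001, -1.0]]
wrist_force: [0.2, 0.4, -1.8]
gripper_width: 0.216
gripper_force: 30.0
```

Emit:
arm_command(
  deltas=[
    [0,0,0,2.5,1.3,-0.5,1],
    [0,0,0,5,2.6,-0.5,1],
    [0,0,0,7.5,3.9,-0.5,1],
    [0,0,0,10,5.2,-0.5,1],
    [0,0,0,12.3,6.3,-0.5,1],
    [0,0,0,14.2,7.3,0.5,1],
    [0,0,0,15.3,7.9,1.5,1],
    [0,0,0,15.4,8,2,1],
  ],
)

```text
time_s: 27.07
tcp_pos: [0.6551, 0.1486, 0.1911]
ee_rot: [[0.926, 0.378, -0.003], [0.378, -0.926, -0.001], [-0.003, -0.0, -1.0]]
wrist_force: [-0.6, -0.9, -1.2]
gripper_width: 0.216
gripper_force: 30.0
```

Emit:
arm_command(
  deltas=[
    [0,0,0,0,0,0,1],
    [0,0,0,0,0,0,1],
  ],
)

```text
time_s: 27.23
tcp_pos: [0.6533, 0.1491, 0.1935]
ee_rot: [[0.925, 0.379, -0.002], [0.379, -0.925, -0.001], [-0.002, -0.0, -1.0]]
wrist_force: [-0.4, -0.3, -0.9]
gripper_width: 0.219
gripper_force: 30.0
```

```bash
python3 go.py .6545 .150 .1513; python3 look.py p92 .6545 .150 .121
```

```text
t 27.2 tool cm [ 0.15 -0.04  4.22] F [-0.4 -0.3 -0.9]
top 256 175
side 325 170
```

View pics/p92.png

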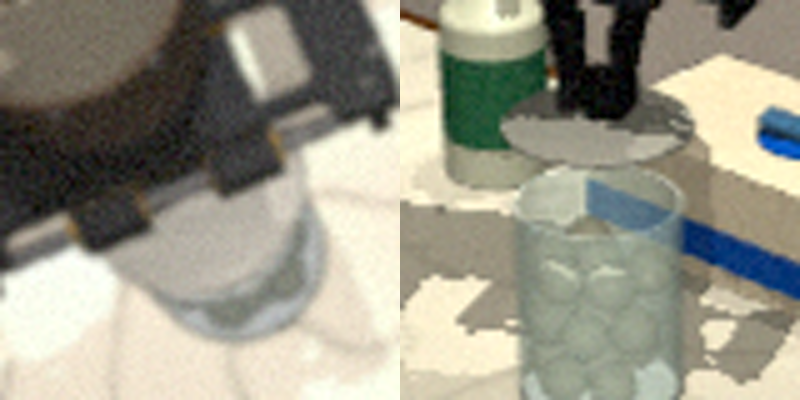

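The lid is level and centred over jar_92, with the lid spanning x 502–693 and the rim 515–685. Lowering it now.

Emit:
arm_command(
  deltas=[
    [0,0,0,0.1,0,0.5,1],
    [0,0,0,0.1,0,1.3,1],
    [0,0,0,0.1,0,2.1,1],
    [0,0,0,0.1,0,2.7,1],
    [0,0,0,0.1,0,3.2,1],
    [0,0,0,0.1,0,3.6,1],
    [0,0,0,0.1,0,3.8,1],
    [0,0,0,0.1,0,3.8,1],
  ],
)

```text
time_s: 28.0
tcp_pos: [0.6549, 0.1495, 0.1553]
ee_rot: [[0.925, 0.379, -0.001], [0.379, -0.925, -0.0], [-0.001, 0.0, -1.0]]
wrist_force: [-0.2, -0.5, -0.8]
gripper_width: 0.22
gripper_force: 30.0
```

Emit:
arm_command(
  deltas=[
    [0,0,0,0,0,0.1,1],
    [0,0,0,0,0,0.2,1],
    [0,0,0,0,0,0.3,1],
    [0,0,0,0,0,0.4,1],
    [0,0,0,0,0,0.4,1],
    [0,0,0,0,0,0.4,1],
  ],
)

```text
time_s: 28.5
tcp_pos: [0.6551, 0.1496, 0.1521]
ee_rot: [[0.925, 0.379, 0.0], [0.379, -0.925, 0.0], [0.0, 0.0, -1.0]]
wrist_force: [0.2, 0.4, -0.1]
gripper_width: 0.218
gripper_force: 30.0
```

Emit:
arm_command(
  deltas=[
    [0,0,0,0,0,0.05,1],
    [0,0,0,0,0,0.1,1],
    [0,0,0,0,0,0.15,1],
    [0,0,0,0,0,0.15,1],
  ],
)

```text
time_s: 28.83
tcp_pos: [0.6553, 0.1497, 0.1513]
ee_rot: [[0.925, 0.38, 0.001], [0.38, -0.925, 0.0], [0.001, 0.0, -1.0]]
wrist_force: [-0.9, 0.0, 3.2]
gripper_width: 0.218
gripper_force: 30.0
```

Emit:
arm_command(
  deltas=[
    [0,0,0,0,0,0,0.4],
    [0,0,0,0,0,0,0.2],
    [0,0,0,0,0,0,0],
    [0,0,0,0,0,0,-0.2],
    [0,0,0,0,0,0,-0.2],
    [0,0,0,0,0,0,-0.2],
  ],
)

```text
time_s: 29.33
tcp_pos: [0.655, 0.1496, 0.1503]
ee_rot: [[0.925, 0.379, -0.0], [0.379, -0.925, -0.0], [-0.0, -0.0, -1.0]]
wrist_force: [0.3, -0.1, -0.2]
gripper_width: 0.561
gripper_force: 0.0
```

Emit:
arm_command(
  deltas=[
    [0,0,0,0,0,-0.5,-0.3],
    [0,0,0,0,0,-2,-0.3],
    [0,0,0,0,0,-4.5,-0.3],
    [0,0,0,-1,0,-7,-0.3],
    [0,0,0,-3,0,-9.5,-0.3],
    [0,0,0,-6,0,-12,-0.3],
    [0,0,0,-9,0,-14,-0.3],
    [0,0,0,-12,0,-15,-0.3],
  ],
)

```text
time_s: 30.0
tcp_pos: [0.544, 0.1038, 0.304]
ee_rot: [[0.925, 0.38, 0.005], [0.38, -0.925, 0.001], [0.005, 0.001, -1.0]]
wrist_force: [-0.0, 0.4, 0.4]
gripper_width: 0.651
gripper_force: 0.0
```

Emit:
arm_command(
  deltas=[
    [0,0,0,-3,0,-2,-0.3],
    [0,0,0,-6,0,-3,-0.3],
    [0,0,0,-9,0,-4,-0.3],
    [0,0,0,-12,0,-5,-0.3],
    [0,0,0,-15,0,-6,-0.3],
    [0,0,0,-17,0,-6,-0.3],
    [0,0,0,-18,0,-6,-0.3],
    [0,0,0,-18,0,-6,-0.3],
  ],
)

```text
time_s: 30.67
tcp_pos: [0.3761, 0.0351, 0.3615]
ee_rot: [[0.925, 0.38, 0.002], [0.38, -0.925, 0.002], [0.003, -0.001, -1.0]]
wrist_force: [-0.2, -0.0, -0.8]
gripper_width: 0.65
gripper_force: 0.0
```

```bash
python3 - <<'E'
from h import *
im=cam("side")[0]; cv2.imwrite("pics/end.png",cv2.convertScaleAbs(cv2.resize(im[110:400,150:570],None,fx=1.9,fy=1.9,interpolation=cv2.INTER_CUBIC),alpha=1.5)); print(sense()["tcp_pos"])
E
```

```text
[0.37728688 0.03569875 0.3611058 ]
```

View pics/end.png

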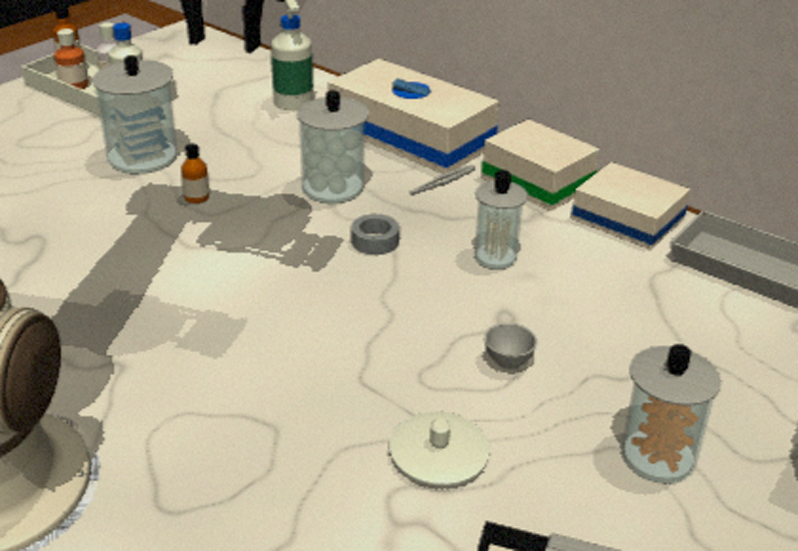

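The end picture shows all four jars closed with level lids, knobs at (131,66), (333,101), (503,181) and (679,357). The bottle is upright and the white lid is where it lay. One numeric check of the centring before handing in.

```bash
python3 - <<'E'
from h import *
J={"110":(.5231,.4364,.134),"92":(.6546,.1503,.121),"56":(.6678,-.1324,.095),"74":(.4882,-.4678,.108)}
C={n:cam(n) for n in("top","side")}
for k,(x,y,h) in J.items():
    r=[]
    for n,dz in(("top",.027),("side",.022)):
        im,K,R,t=C[n]; u,v=proj([x,y,h+dz],K,R,t)[0].round().astype(int)
        m=np.zeros((480,640),np.uint8); m[v-12:v+12,u-12:u+12]=im[v-12:v+12,u-12:u+12].max(2)<45
        if m.sum()<10: r.append(None);continue
        N,l,st,c=cv2.connectedComponentsWithStats(m); i=1+st[1:,4].argmax()
        p=onplane(c[i],h+dz,K,R,t)[0]; r.append((st[i,4],((p[:2]-[x,y])*1e3).round(1)))
    print(k,r)
E
```

```text
110 [(np.int32(78), array([ 1.9, -2.2])), (np.int32(60), array([-4.4, -5.5]))]
92 [(np.int32(53), array([ 1.5, -0.6])), (np.int32(68), array([-2.1, -3.3]))]
56 [(np.int32(50), array([3. , 1.8])), (np.int32(93), array([ 0. , -0.1]))]
74 [(np.int32(74), array([1.9, 5. ])), (np.int32(155), array([-2.6,  0.8]))]
```

All offsets average within about 4 mm, well inside the 10 mm limit, so I'm handing in.

```bash
python3 -c "
from station import finish_job; print(finish_job())"
```

```text
the job is handed in; nothing more can be done
None
```

All four steel lids are on their own jars, level and centred to about 4 mm by camera, with the jars, brown bottle and white lid undisturbed; the job is handed in at about 31 s, but no verdict came back.

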